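Uncover the humidity gauge on the supply box

ROBOT

A 6-joint arm with a two-finger parallel gripper is mounted at the origin on the work surface. World frame = base frame: x ahead of the robot, y to its left, z up, the work surface at z = 0. Lengths are in m, angles in rad, forces in N, time in s.
With the tool pointing down it reaches from about 0.35 to 0.775 m from the base axis. Payload 5.5 kg.
Tool frame: the origin (TCP) lies at the very end of the fingers, on their centre line; the grasp point (between the pads) lies 19 mm behind it; z points along the fingers, y is the line along which they close (so a half turn about z gives the same grasp; the last joint's range is limited). The gripper opens to 85 mm and grips with 20 to 120 N. Pads are 22 mm wide; open, the fingers measure 114 mm over their backs; the gripper's body (76 mm by 85 mm) begins 54 mm behind the grasp point. The pads swing forward as they close: fully open they stand 13 mm farther back than shut.
Start: joints at [1.191, 0.313, 0.046, 1.304, 0, 1.431], TCP at [0.137, 0.559, 0.231] pointing down, gripper open.
Joint ranges: [-2.76, 2.76], [-0.86, 1.69], [-1.03, 1.26], [-2.2, 2.34], [-1.47, 1.5], [-3.14, 3.14]. Speed limits (rad/s): [2.57, 2.57, 3.14, 3.14, 3.14, 3.14].

INTERFACE

Orientations are given as a unit quaternion [w, x, y, z].
In Python, from workcell import env, read_camera, get_calibration gives the robot as it stands.
- The arm moves only by the tool jog_arm, never from a script. Its argument "motion" is one flat list of numbers, 7 for each row, row after row: the shift along the tool's x, y, z as a fraction of full scale, then the turn, a rotation vector about the tool's x, y, z as a fraction of full scale, then the opening, from 0 (shut) to 1 (fully open). In form: [x, y, z, wx, wy, wz, grip, x, y, z, wx, wy, wz, grip, ...]. A call has 1 to 12 rows; each row is the pose to reach, as a shift and turn from the pose commanded when the call began, along the tool's axes at that moment; what a row does not reach only later rows make up. Full scale, the value 1, is 0.2 m for a shift and 90 degrees for a turn. A row lasts 1/8 s, in which the tool goes at most 62.5 mm and 10.7 degrees, less where a joint would pass 70% of its speed; a pose out of reach is approached as far as the arm can. A call with a number of a shift or a turn outside -1 to 1 is refused whole. A call with a gripper value outside its range is refused whole. The fingers move at their own pace and stop on an object; "newtons" is the grip in N (left out, the last holds). Time passes only in rows, so rows that repeat a pose let the fingers close. It gives the time, the measured TCP pose, the force, the opening and the grip force at its end, in the units of the state.
- env.get_state(): the state, without advancing time (a new reading comes with each control period).
- read_camera(name): name is "scene" or "top"; returns the picture (480x640x3 uint8, red, green, blue); there is no depth.
- get_calibration(name): a dict with "fx", "fy", "cx", "cy" (pixels), "world_from_camera" (4x4, takes a point from camera to world coordinates). Camera axes: x right, y down, z forward; pixel columns grow to the right and rows downward; lengths in m; the calibration is good to about 2 mm. A picture is of the moment at which its call begins. get_calibration takes no time and is no camera call.
- env.hand_in(): hands the job in; it is judged then, once.
The state is a dict: "clock": time; "joint_pos": joint angles; "qvel": joint speeds; "tau": joint torques, N m; "tcp_pos": TCP position; "orientation": TCP orientation; "wrist_force": force on the tool from outside, world axes, zero at the start; "ft_torque": the same for the moment, N m; "finger_gap": finger opening in m; "grip_force": force on a finger pad.
Only numpy, scipy, OpenCV 4.12 (cv2) and the standard library are available. Lean on these libraries where they do the work, as an engineer would, in place of code of your own. Each camera call takes 0.05 s, during which the arm holds its last target. There are 200 camera calls.

TASK

The wafers and candles in the pine supply box must be kept dry, so I need to read the round humidity gauge in its lid. Swing the flat brass cover sideways on its pivot screw, to whichever side is not blocked by the votive glass, until it is well clear of the gauge and its brass rim, and leave it there. Do not move the votive glass or the pewter medal on the lid, nor anything else on the counter.

Things in the scene. Friction and masses are not known exactly. Their poses are not given: they have to be found in the camera images.
- supply_box: Fixed pine box, 220 (its x) x 300 (its y) x 100 mm high, brass latch on its front (-x) side. Origin at the centre of its underside, z up. On its flat lid (100 mm above the origin) are the gauge and its cover, the votive glass and the medal.
- gauge (a point): Centre of the face of the round humidity gauge: paper dial 52 mm across in a fixed brass rim 60 mm across that stands 9 mm above the lid; 30 mm from the box's centre towards its front. Point at the dial's height.
- pivot (a point): Pivot screw of the cover, 85 mm behind the gauge: point on its vertical axis, level with the cover's upper face (screw head 3 mm higher). The cover is 4 mm thick, its underside 14 mm above the lid: an arm 24 mm wide from the pivot to a disc 72 mm across, whose centre is 85 mm from the pivot.
- cover (a joint): Turn of the flat brass cover about its vertical pivot screw, rad: 0 centred over the gauge, positive anticlockwise seen from above, stops at -1.7 and 1.7. Starts within 0.15 of 0. Light friction (about 1.2 N at the knob); stays where it is left. The disc is clear of the gauge's rim from 0.8 rad on, to either side; it passes over the medal but strikes the votive glass at about 0.5 rad.
- knob_top (a point): Centre of the top of the upright round brass knob at the centre of the cover's disc, 85 mm from the pivot: 16 mm in diameter, 30 mm tall above the cover's upper face; its top is 148 mm above the counter. The knob is fast to the cover; turns with it.
- votive: Loose low glass votive holder with a white candle, 54 mm across, 50 mm tall (wick up to 61 mm), standing on the lid to one side of the cover, in that side's path of the disc; origin at the centre of its underside. Which side (+y or -y of the box) varies. Fragile.
- medal: Loose flat round pewter medal, 50 mm across, 6 mm thick, lying on the lid on the other side; the cover passes over it. Origin at the centre of its underside.
- cruet_tall: Glass cruet with a faceted stopper, 68 mm across, 140 mm tall, on the counter beside the box; origin at the centre of its underside.
- cruet_short: Glass cruet with a faceted stopper, 68 mm across, 120 mm tall, beside the box; origin at the centre of its underside.
- snuffer: Brass bell snuffer with walnut handle, lying on the counter along its x, 184 mm long, 36 mm thick; origin under its middle.
- candlestick: Brass pricket candlestick, 110 mm across the foot, 203 mm tall, off to one side; origin at the centre of its underside.
- alms_dish: Round pewter dish, 150 mm across, 30 mm high, off to one side; origin at the centre of its underside.

How it is judged:
By the outcome, as a careful person would: the job done as asked, in the order asked, and still so for the second after the job is handed in, with the robot touching nothing.
It also fails if it takes over 32 s, if anything falls off the work surface, if the arm or the gripper's body presses on something with over 40 N, if the wrist force passes 120 N, or if a joint passes its speed limit or range.

## Working session

There is one attempt and no reset: what is moved stays moved. The work goes in short steps, Python scripts to look and compute and a tool call to move; the robot and the scene stay as the last step left them, time stands still between calls to the robot, and variables do not carry over. Pictures are saved under pics/ and viewed, at most 10 in all, crops included, and the job is handed in when it is done.

Besides the shell and the picture viewer there is one more tool, called after ">>>" as name(argument=value, ...), one argument or row to a line, values as JSON. jog_arm: Moves the arm, as the interface text tells. Shift numbers are shares of 0.2 m and turn numbers shares of 90 degrees, none past 1 either way. Its arguments: {"type":"object","properties":{"motion":{"type":"array","items":{"type":"number"}},"newtons":{"type":"number"}},"required":["motion"]}

```bash
mkdir -p pics; python3 - <<'E'
from workcell import env, read_camera, get_calibration
import cv2, numpy as np
for n in("scene","top"):
    cv2.imwrite(f"pics/{n}0.png",read_camera(n)[:,:,::-1]); c=get_calibration(n); print(n,c["fx"],c["cx"],c["cy"],np.round(c["world_from_camera"],3).tolist())
s=env.get_state(); print(s["tcp_pos"],s["orientation"],s["clock"],s["finger_gap"])
E
```

```text
scene 445.07281078169353 327.2941455151139 241.41464692680202 [[-0.838, 0.473, -0.271, 0.794], [0.545, 0.715, -0.437, 0.398], [-0.013, -0.514, -0.858, 0.874], [0.0, 0.0, 0.0, 1.0]]
top 495.78134150133417 312.1829824166847 242.41829402873475 [[0.019, -0.997, 0.08, 0.474], [-1.0, -0.02, -0.01, 0.018], [0.012, -0.08, -0.997, 1.284], [0.0, 0.0, 0.0, 1.0]]
[0.13642921 0.55813341 0.23050151] [-1.89174437e-04  1.19633762e-01  9.92817771e-01 -7.75534375e-04] 0.1 0.08529349189318429
```

View pics/top0.png

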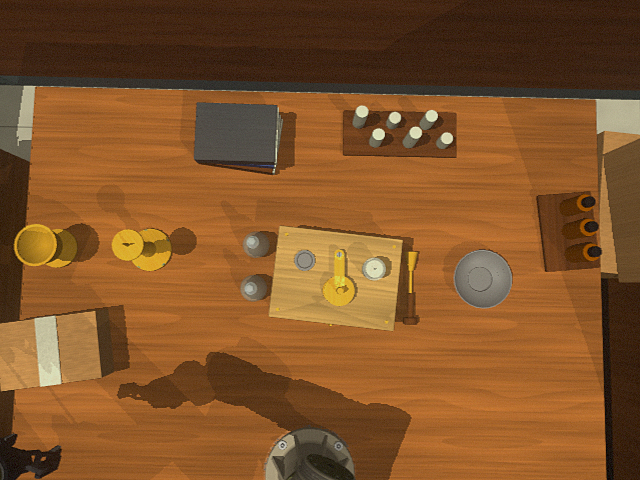

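View pics/scene0.png

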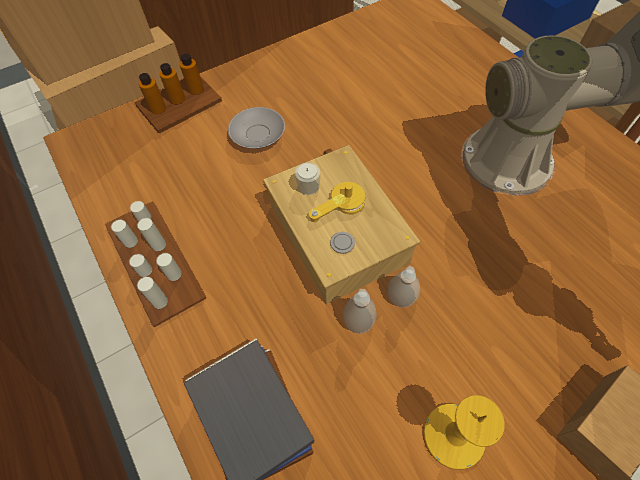

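The top view shows the knob near (341,290) and the pivot near (340,255). The votive is at (374,268) on the -y side and the medal at (304,260) on the +y side, so the cover must swing towards +y (negative angle). Next I'll measure these positions.

```bash
cat > h.py <<'E'
from workcell import env, read_camera, get_calibration
import cv2, numpy as np
def ray(n,u,v,z):
    c=get_calibration(n); T=np.array(c["world_from_camera"])
    d=T[:3,:3]@[(u-c["cx"])/c["fx"],(v-c["cy"])/c["fy"],1]; o=T[:3,3]
    return (o+d*(z-o[2])/d[2])[:2].round(4)
E
python3 - <<'E'
from h import *
t=cv2.imread("pics/top0.png"); s=cv2.imread("pics/scene0.png")
a=cv2.resize(t[220:340,235:435],(800,480),interpolation=cv2.INTER_CUBIC)
cv2.imwrite("pics/c1.png",a)
cv2.imwrite("pics/c2.png",cv2.resize(s[140:300,250:450],None,fx=3.75,fy=3.75,interpolation=cv2.INTER_CUBIC))
E
```

```text
(no output)
```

View pics/c1.png

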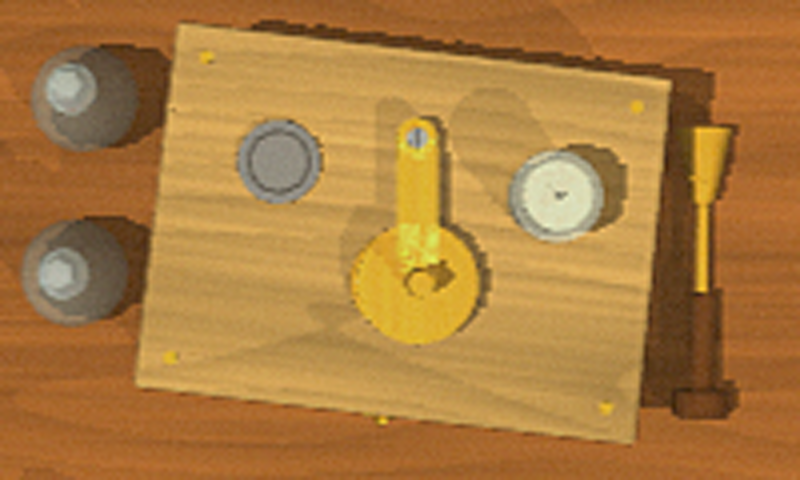

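View pics/c2.png

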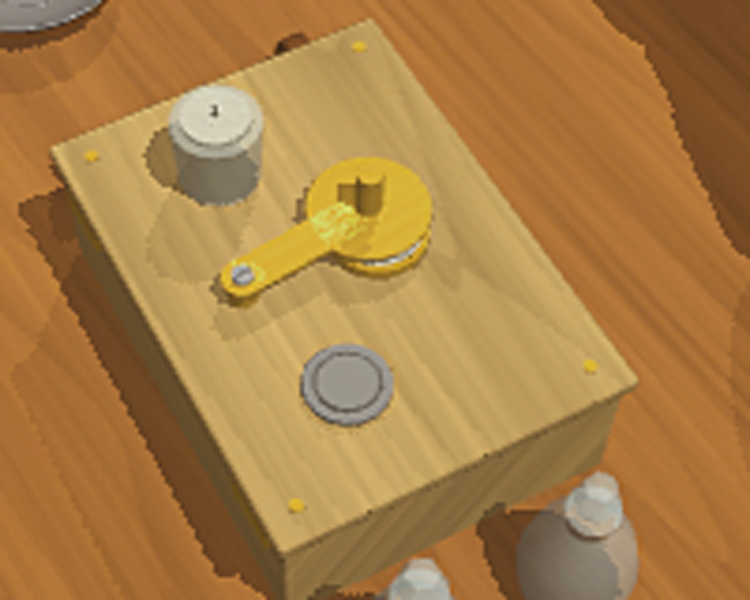

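The first crop shows the disc centred at (416,284), the pivot at (417,137), the votive top at (557,195) and the medal at (279,161). In the oblique crop the knob top is at about (370,180).

```bash
python3 - <<'E'
from h import *
C=lambda x,y,z:ray("top",235+(x-1.5)/4,220+(y-1.5)/4,z)
D=lambda x,y,z:ray("scene",250+x/3.75,140+y/3.75,z)
P=C(417,137,.121);K=C(416,284,.118)
print("pivot",P,D(242,275,.121),"disc",K,D(370,207,.118),np.linalg.norm(P-K),"knob",D(370,180,.148),"votive",C(557,195,.15),"medal",C(279,161,.106))
print("corners",[C(*c,.1) for c in((180,25),(670,80),(635,442),(137,387))])
R0=cv2.Rodrigues
s=env.get_state(); q=s["orientation"]
from scipy.spatial.transform import Rotation as R
M=R.from_quat(np.r_[q[1:],q[0]]).as_matrix(); print(M.round(4).tolist(),s["tcp_pos"])
d=(K+P)/2
K3=np.r_[P+(K-P)/np.linalg.norm(K-P)*.085,.2305]
print("goal",K3,"shift/0.2",M.T@(K3-s["tcp_pos"])/.2)
E
```

```text
pivot [ 0.5418 -0.0573] [ 0.5407 -0.0565] disc [ 0.4557 -0.0582] [ 0.4549 -0.0577] 0.08610470370426922 knob [ 0.458  -0.0548] votive [ 0.5084 -0.1361] medal [0.5267 0.0236]
corners [array([0.6075, 0.0847]), array([ 0.5803, -0.2102]), array([ 0.3648, -0.1904]), array([0.3917, 0.1048])]
[[-0.9714, 0.2375, -0.0006], [0.2375, 0.9714, -0.0015], [0.0002, -0.0016, -1.0]] [0.13642921 0.55813341 0.23050151]
goal [ 0.45680464 -0.05818845  0.2305    ] shift/0.2 [-2.28805844 -2.61287221  0.00371454]
```

>>> jog_arm(
  motion=[-0.2,-0.22,0,0,0,0,0.5,-0.38,-0.44,0,0,0,0,0.5,-0.57,-0.66,0,0,0,0,0.5,-0.76,-0.87,0,0,0,0,0.5,-0.76,-0.87,0,0,0,0,0.5],
)

```text
clock: 0.72
tcp_pos: [0.244, 0.3505, 0.2312]
orientation: [-0.0, 0.122, 0.992, -0.0]
wrist_force: [-0.1, 0.3, 0.9]
finger_gap: 0.0426
grip_force: 0.0
```

>>> jog_arm(
  motion=[-0.2,-0.22,0,0,0,0,0.5,-0.38,-0.44,0,0,0,0,0.5,-0.57,-0.66,0,0,0,0,0.5,-0.76,-0.87,0,0,0,0,0.5,-0.76,-0.87,0,0,0,0,0.5],
)

```text
clock: 1.35
tcp_pos: [0.3511, 0.1459, 0.2311]
orientation: [0.0, 0.123, 0.992, -0.0]
wrist_force: [-0.7, -0.4, -0.9]
finger_gap: 0.0425
grip_force: 0.0
```

>>> jog_arm(
  motion=[-0.2,-0.22,0,0,0,0,0.5,-0.38,-0.44,0,0,0,0,0.5,-0.57,-0.66,0,0,0,0,0.5,-0.765,-0.87,0,0,0,0,0.5,-0.765,-0.87,0,0,0,0,0.5,-0.765,-0.87,0,0,0,0,0.5],
)

```text
clock: 2.1
tcp_pos: [0.4561, -0.0555, 0.2308]
orientation: [-0.001, 0.119, 0.993, 0.001]
wrist_force: [-0.6, 0.2, -0.8]
finger_gap: 0.0426
grip_force: 0.0
```

```bash
python3 - <<'E'
from h import *
from scipy.spatial.transform import Rotation as R
s=env.get_state(); q=s["orientation"]; M=R.from_quat(np.r_[q[1:],q[0]]).as_matrix()
print(M.round(3).tolist(),s["tcp_pos"],s["finger_gap"],s["clock"],s["joint_pos"])
print((M.T@(np.r_[.4562,-.0577,.125]-s["tcp_pos"])/.2).round(3))
i=read_camera("scene")[:,:,::-1]
cv2.imwrite("pics/c3.png",cv2.resize(i[60:300,200:500],None,fx=2.5,fy=2.5))
E
```

```text
[[-0.972, 0.236, -0.002], [0.236, 0.972, 0.001], [0.002, 0.001, -1.0]] [ 0.45613297 -0.05554865  0.23075246] 0.04255277422525906 2.1 [-2.96660923e-01  9.17428604e-02 -2.33258140e-01  1.24777408e+00
  7.28029889e-04 -5.81022402e-02]
[-0.004 -0.011  0.529]
```

View pics/c3.png

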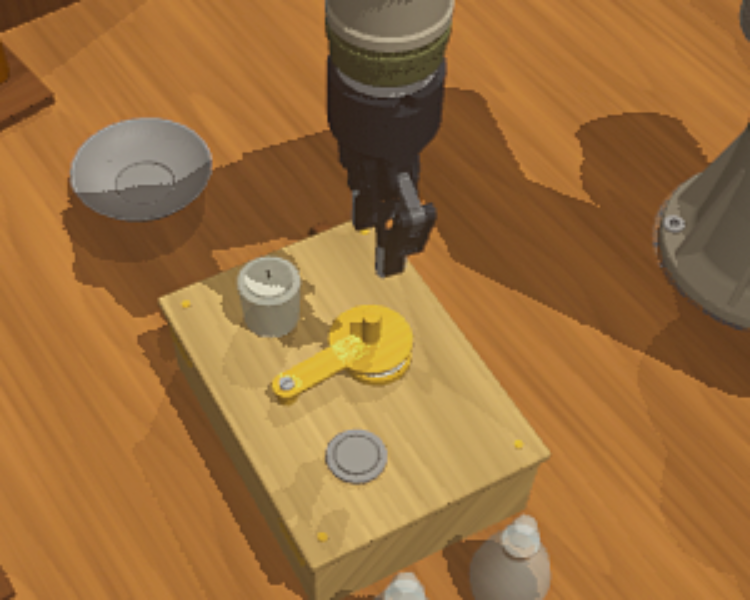

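The crop shows the gripper hovering over the knob with the fingers clear of the votive. Next I lower it around the knob.

>>> jog_arm(
  motion=[0,-0.01,0.15,0,0,0,0.5,0,-0.01,0.3,0,0,0,0.5,0,-0.01,0.4,0,0,0,0.5,0,-0.01,0.48,0,0,0,0.5,0,-0.01,0.52,0,0,0,0.5,0,-0.01,0.52,0,0,0,0.4,0,-0.01,0.52,0,0,0,0.4],
)

```text
clock: 3.02
tcp_pos: [0.4565, -0.0586, 0.128]
orientation: [0.001, 0.119, 0.993, -0.0]
wrist_force: [0.7, 0.3, 0.1]
finger_gap: 0.0344
grip_force: 0.0
```

```bash
python3 - <<'E'
from h import *
from scipy.spatial.transform import Rotation as R
s=env.get_state(); q=s["orientation"]; M=R.from_quat(np.r_[q[1:],q[0]]).as_matrix()
i=read_camera("scene")[:,:,::-1]
cv2.imwrite("pics/c4.png",cv2.resize(i[100:280,240:440],None,fx=3.3,fy=3.3))
P=np.array([.5412,-.0569]); t=s["tcp_pos"]
for a in np.arange(.1,1.36,.125):
    c=np.pi+np.arctan2(-.0008,.085)*-1-a
    g=np.r_[P+.085*np.array([np.cos(c),np.sin(c)]),t[2]]
    print(a.round(3),(M.T@(g-t)/.2).round(3))
E
```

```text
0.1 [ 0.011  0.046 -0.   ]
0.225 [ 0.015  0.099 -0.   ]
0.35 [ 0.013  0.152 -0.   ]
0.475 [0.005 0.204 0.   ]
0.6 [-0.01   0.255  0.   ]
0.725 [-0.032  0.304  0.   ]
0.85 [-0.059  0.349  0.   ]
0.975 [-0.092  0.391  0.   ]
1.1 [-0.129  0.428  0.   ]
1.225 [-0.172  0.461  0.   ]
1.35 [-0.217  0.488  0.   ]
```

View pics/c4.png

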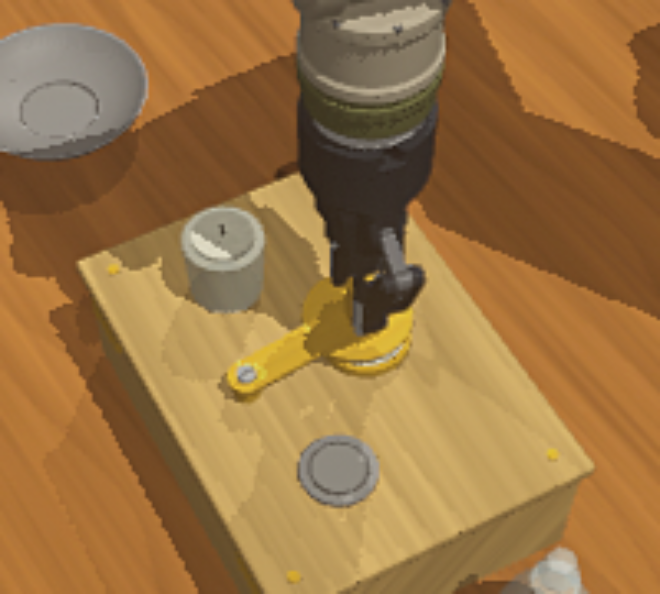

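The fingers stand either side of the knob, clear of the votive, with no contact force. Next I sweep it along the arc towards +y.

>>> jog_arm(
  motion=[0.01,0.045,0,0,0,0,0.4,0.015,0.1,0,0,0,0.02,0.4,0.013,0.15,0,0,0,0.1,0.4,0.005,0.205,0,0,0,0.18,0.4,-0.01,0.255,0,0,0,0.26,0.4,-0.03,0.305,0,0,0,0.34,0.4,-0.06,0.35,0,0,0,0.42,0.4,-0.09,0.39,0,0,0,0.5,0.4,-0.13,0.43,0,0,0,0.58,0.4,-0.17,0.46,0,0,0,0.66,0.4,-0.215,0.49,0,0,0,0.74,0.4,-0.215,0.49,0,0,0,0.74,0.4],
)

```text
clock: 4.58
tcp_pos: [0.5215, 0.0265, 0.1274]
orientation: [0.0, 0.644, 0.765, 0.0]
wrist_force: [-0.5, 0.7, -0.7]
finger_gap: 0.034
grip_force: 0.0
```

```bash
python3 - <<'E'
from h import *
s=env.get_state(); print(s["wrist_force"],s["joint_pos"])
i=read_camera("scene")[:,:,::-1]
cv2.imwrite("pics/c5.png",cv2.resize(i[100:320,220:440],None,fx=2.7,fy=2.7))
E
```

```text
[-0.47385941  0.66653904 -0.66169238] [-1.03116484e-01  2.67540262e-01 -2.78584937e-01  1.02435603e+00
  2.92770068e-04  1.29717369e+00]
```

View pics/c5.png

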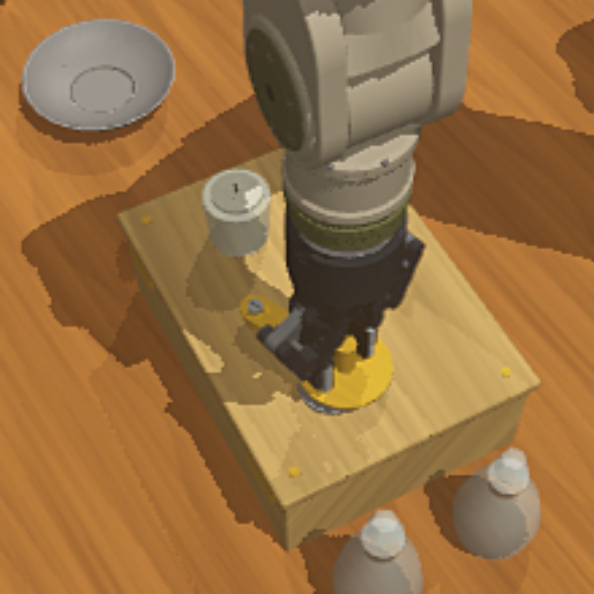

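The cover has swung out over the medal and the votive hasn't moved. Next I back the pushing finger off about 6 mm, lift straight up and check.

>>> jog_arm(
  motion=[0,-0.03,0,0,0,0,0.45,0,-0.03,0,0,0,0,0.45,0,-0.03,-0.1,0,0,0,0.45,0,-0.03,-0.25,0,0,0,0.45,0,-0.03,-0.5,0,0,0,0.45,0,-0.03,-0.6,0,0,0,0.45,-0.3,-0.03,-0.7,0,0,0,0.45,0.5,-0.03,-0.7,0,0,0,0.45,0.9,-0.03,-0.7,0,0,0,0.45,0.9,-0.03,-0.7,0,0,0,0.45,0.9,-0.03,-0.7,0,0,0,0.45,0.9,-0.03,-0.7,0,0,0,0.45],
)

```text
clock: 6.12
tcp_pos: [0.4838, 0.2053, 0.2674]
orientation: [-0.0, 0.643, 0.766, 0.0]
wrist_force: [-0.5, -0.1, -0.0]
finger_gap: 0.0383
grip_force: 0.0
```

```bash
python3 - <<'E'
from h import *
i=read_camera("scene")[:,:,::-1]; t=read_camera("top")[:,:,::-1]
cv2.imwrite("pics/c6.png",np.hstack([cv2.resize(i[100:340,220:420],(400,480)),cv2.resize(t[200:440,235:435],(400,480))]))
s=env.get_state(); print(s["clock"],s["tcp_pos"],s["qvel"].round(3))
E
```

```text
6.225 [0.48465564 0.2026884  0.26730694] [-0.034 -0.001 -0.004 -0.001  0.002  0.001]
```

View pics/c6.png

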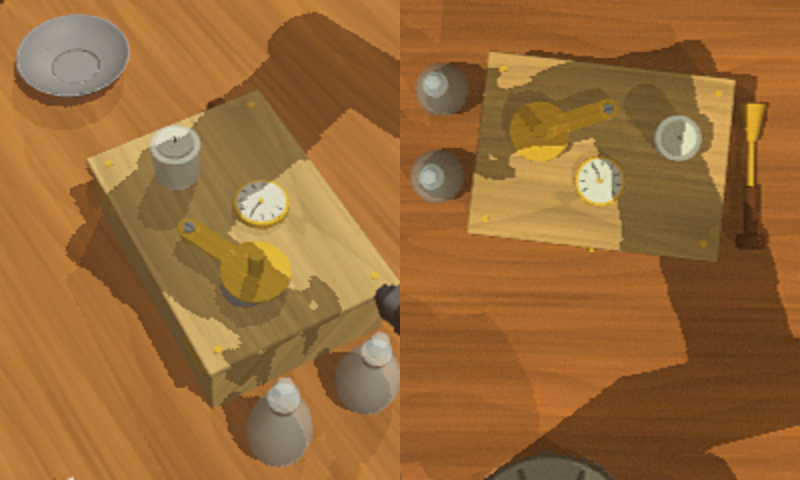

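The gauge at (598,181) is fully uncovered. The cover's disc is well clear at (540,131), and the votive and cruets haven't moved.

```bash
python3 -c "
from workcell import env
print(env.hand_in())"
```

```text
the job is handed in; nothing more can be done
None
```

I swung the brass cover about 1.2 rad towards +y, away from the votive glass and over the medal; the gauge and its rim are fully uncovered, nothing else visibly moved (the medal is now under the cover), and the job is handed in at about 6 s.

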